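# Shut the waffle iron and click its browning wheel to the fourth dot

## Task

Get the waffle iron heating: push its open lid gently down until it is fully shut, then roll the knurled browning wheel on the lid with a fingertip until it clicks in with its orange line at the fourth dot (the second largest). Only push and stroke with the fingers: grip neither the handle nor the wheel, do not lift the lid, leave it shut, and leave the jam jar, canister, spoon rest, mug and fork round it where they are.

Things in the scene. Friction and masses are not known exactly. Their poses are not given: they have to be found in the camera images.
- waffle_iron: Round waffle iron, steel with black grips, 212 mm across, fixed. Origin: on the worktop under the centre of the round part. Its x axis points from its front (handle and control box, towards the robot) to its hinge at the back; y to its left, z up. Shut, it is 97 mm high over the round lid and 110 mm over the flat control box (78 mm along x, 108 mm along y).
- lid (a joint): Lid hinge, rad: 0 = fully shut, grows as it opens; it starts half open (0.5 to 0.85). The hinge is stiff, so the lid stays where it is left; pushing it down at the handle takes only 1 to 3 N.
- lid_hinge (a point): Centre of the lid's hinge axis (runs along the iron's y), 121 mm behind the iron's origin and 54 mm above the worktop. The axes given are the lid's: with the lid shut they are the iron's, and they tilt with it as it opens.
- handle_top (a point): Middle of the upper face of the lid's handle, a flat black tongue 100 mm wide and 20 mm thick in front of the control box; in the lid's axes 268 mm in front of the hinge and 33 mm above it. The control box begins 24 mm behind this point and is 23 mm higher. Axes as the lid's.
- wheel_axle (a point): Centre of the grey wheel on its axle, which runs along the iron's x; in the lid's axes 208 mm in front of the hinge, 38 mm above it. Radius 28 mm, 22 mm wide, rim ridges every 10 degrees; its top 10 mm stand out of a slot in the control box. Lid shut: rim's top 120 mm above the worktop. White dots along the slot's front side grow from left to right. The axes given turn with the wheel.
- wheel (a joint): Browning wheel, rad. Clicks in at 0, 0.349, 0.698, 1.047, 1.396 (first to fifth dot; 9.8 mm of rim travel a click); starts at the first, second or third. Grows as the top of the wheel moves to the iron's right (its -y). A click takes 2 to 5 N along the rim: press with 8 to 15 N. Between clicks it is sprung to the nearer one. An orange line on the rim, topmost at the third dot, shows the setting.
- wheel_front_face: Front side face of the wheel (not to be pinched); origin on the axle.
- wheel_back_face: Rear side face of the wheel (not to be pinched); origin on the axle.
- jam_jar: Jam jar with a green lid, 62 mm across, 86 mm high, bystander; origin under its centre.
- sugar_canister: Orange canister with a wooden lid, 77 mm across, 85 mm high, bystander; origin under its centre.
- spoon_dish: White spoon rest, 120 x 282 mm, 55 mm high, bystander; origin under its centre.
- mug: White mug with green leaves, 92 mm across, 95 mm high, bystander; origin under its centre.
- fork: Steel fork, 205 mm long, lying flat, bystander; origin under its centre.

How it is judged:
By the outcome, as a careful person would: the job done as asked, in the order asked, and still so for the second after the job is handed in, with the robot touching nothing.
It also fails if it takes over 40 s, if anything falls off the work surface, if the arm or the gripper's body presses on something with over 40 N, if the wrist force passes 120 N, or if a joint passes its speed limit or range.

## Robot

A 6-joint arm with a two-finger parallel gripper is mounted at the origin on a cart in front of the work surface, level with it; the furniture and walls round the work are solid. World frame = base frame: x ahead of the robot, y to its left, z up, the work surface at z = 0. Lengths are in mm, angles in rad, forces in N, time in s.
With the tool pointing down it reaches from about 350 to 975 mm from the base axis. Payload 7.1 kg.
Tool frame: the origin (TCP) lies on the front face of the gripper's body, between the roots of the fingers; the fingertips stand 80 mm ahead of it and the grasp point (between the pads) lies 61 mm ahead of it; z points along the fingers, y is the line along which they close (so a half turn about z gives the same grasp; the last joint's range is limited). The gripper opens to 88 mm and grips with 3 to 60 N. Pads are 20 mm wide; open, the fingers measure 115 mm over their backs; the gripper's body (75 mm by 178 mm) begins 61 mm behind the grasp point.
Start: joints at [-1.284, 0.423, 1.63, -0, 1.089, -0.019], TCP at [188.178, -595.982, 302.675] pointing down, gripper open.
Joint ranges: [-3, 3], [-0.9, 2.11], [0.09, 2.58], [-1.31, 4.45], [0.11, 2.69], [-2.54, 2.54]. Speed limits (rad/s): [2.39, 2.39, 3.01, 3.14, 3.14, 3.14].

## Interface

Orientations are given as a rotation vector (axis times angle).
In Python, from workcell import readout, vision, close_job gives the robot as it stands.
- The arm moves only by the tool servo_tool, never from a script. Its argument "plan" is a list that holds one entry, the list of rows, each a list of 7 numbers: the gripper command: -1 is fully open, 1 is shut, values between are in proportion, then the shift along the world's x, y, z in units of 40 mm (1.0 is 40 mm), then the turn, a rotation vector about the world's x, y, z in units of 5 degrees (1.0 is 5 degrees). A call has 1 to 5 rows; each row shifts and turns the commanded pose from where the row before left it; what a row does not reach is not made up. A row lasts 1/12 s, in which the tool goes at most 41.7 mm and 7.16 degrees, less where a joint would pass 70% of its speed; a pose out of reach is approached as far as the arm can. A call is refused whole if a number of a shift passes 1 or a number of a turn 1, either way. A call with a gripper value outside its range is refused whole. The fingers move at their own pace and stop on an object; the grip force is fixed at half the most. Time passes only in rows, so rows that do not move let the fingers close. It gives the time, the measured TCP pose, the force, the opening and the grip force at its end, in the units of the state.
- readout.get_obs(): the state, without advancing time (a new reading comes with each control period).
- vision.get_image(name): name is "side" or "top"; returns the picture (480x640x3 uint8, red, green, blue); there is no depth.
- vision.camera_params(name): a dict with "fx", "fy", "cx", "cy" (pixels), "rvec" (rotation vector, rad) and "tvec" (3), from world to camera coordinates, as OpenCV has them. Camera axes: x right, y down, z forward; pixel columns grow to the right and rows downward; lengths in mm; the calibration is good to about 2 mm. A picture is of the moment at which its call begins. camera_params takes no time and is no camera call.
- close_job(): hands the job in; it is judged then, once.
The state is a dict: "t": time; "qpos": joint angles; "qvel": joint speeds; "joint_torque": joint torques, N m; "ee_pos": TCP position; "orientation": TCP orientation; "ft_force": force on the tool from outside, world axes, zero at the start; "moment": the same for the moment, N m; "width": finger opening in mm; "grasp_force": force on a finger pad.
Only numpy, scipy, OpenCV 4.12 (cv2) and the standard library are available. Lean on these libraries where they do the work, as an engineer would, in place of code of your own. Each camera call takes 0.05 s, during which the arm holds its last target. There are 200 camera calls.

## Working session

There is one attempt and no reset: what is moved stays moved. The work goes in short steps, Python scripts to look and compute and a tool call to move; the robot and the scene stay as the last step left them, time stands still between calls to the robot, and variables do not carry over. Pictures are saved under pics/ and viewed, at most 10 in all, crops included, and the job is handed in when it is done.

Besides the shell and the picture viewer there is one more tool, called after "Call:" as name(argument=value, ...) on one line, values as JSON. servo_tool: Moves the arm, as the interface text tells. Its arguments: {"type":"object","properties":{"plan":{"type":"array"}},"required":["plan"]}

```bash
mkdir -p pics; python3 - <<'E'
from workcell import readout, vision
import cv2
for n in("side","top"):
    cv2.imwrite(f"pics/{n}0.png",vision.get_image(n)[:,:,::-1]); print(n,vision.camera_params(n))
o=readout.get_obs();print(o)
E
```

```text
side {'fx': 517.6379729966785, 'fy': 517.6379729966785, 'cx': 312.684138678119, 'cy': 239.8673556745864, 'rvec': array([ 2.06257336, -0.04519701,  0.01512906]), 'tvec': array([-581.02017309,   58.42602055, 1317.46345763])}
top {'fx': 621.1696149226422, 'fy': 621.1696149226422, 'cx': 306.3447761033819, 'cy': 240.78003133196387, 'rvec': array([ 2.20912324, -1.84923712,  0.3003775 ]), 'tvec': array([-152.71489182,  563.95587765, 1440.0343698 ])}
{'t': 0.1, 'qpos': array([-1.28395157e+00,  4.23766123e-01,  1.63062137e+00,  9.30658963e-06,
        1.08863024e+00, -1.90176239e-02]), 'qvel': array([ 0.00078692, -0.00114269, -0.00216003, -0.00060601,  0.00162176,
        0.00055893]), 'joint_torque': array([-9.21277433e-05, -5.45617425e+01, -2.74324644e+01,  6.45330409e-02,
        1.87551597e-02, -1.27593245e-05]), 'ee_pos': array([ 188.09800161, -595.59706118,  301.97523819]), 'orientation': array([-3.10353059e+00, -4.78354894e-01,  2.85911216e-04]), 'ft_force': array([-0.2089345 ,  0.01047079, -0.17539341]), 'moment': array([-0.03715425,  0.04170325, -0.01014927]), 'grasp_force': 0.0, 'width': 87.8243464370897}
```

View pics/side0.png

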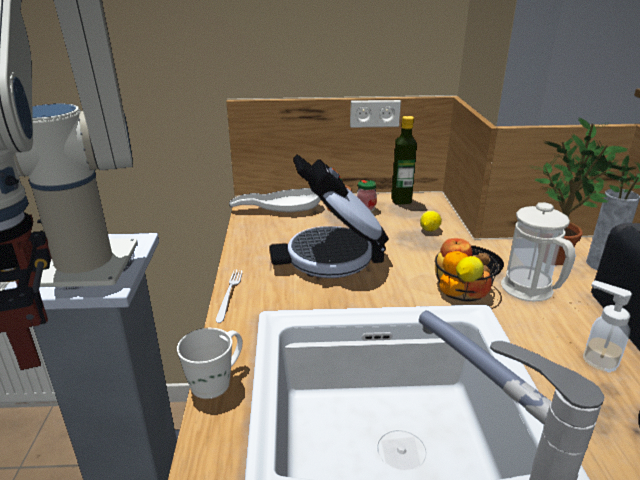

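View pics/top0.png

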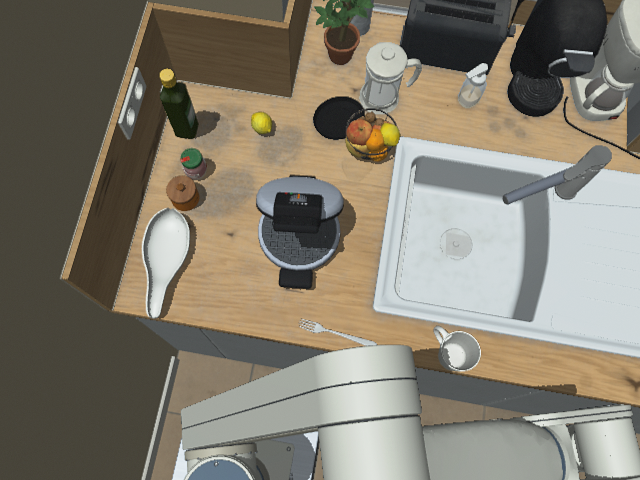

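The side view shows the iron at about (330,250), with the lid's control box at about (318,175). In the top view the base is at about (299,235) and the lid box at about (297,210). I'll enlarge both.

```bash
python3 - <<'E'
import cv2,numpy as np
t=cv2.imread("pics/top0.png")[165:300,245:355];s=cv2.imread("pics/side0.png")[145:285,260:395]
f=lambda a:cv2.resize(a,(400,int(400*a.shape[0]/a.shape[1])),interpolation=cv2.INTER_CUBIC)
a,b=f(t),f(s);h=max(len(a),len(b));c=np.zeros((h,800,3),np.uint8);c[:len(a),:400]=a;c[:len(b),400:]=b
cv2.imwrite("pics/c0.png",c);print(c.shape)
E
```

```text
(490, 800, 3)
```

View pics/c0.png

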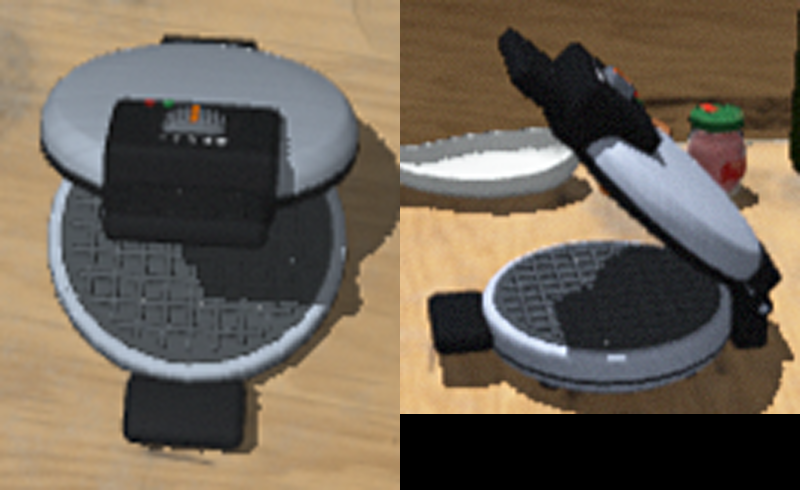

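The iron's front faces the robot (image bottom in the top view). In the top crop the box's rear corners are at (115,100) and (285,107). The orange line is at about (196,117), central on the wheel, so it looks like the third dot. The base rim spans x 48..345 with its bottom at y 380. In the side crop the rim spans x 483..735.

```bash
cat > h.py <<'E'
import numpy as np,cv2
from workcell import readout,vision
from scipy.spatial.transform import Rotation as R
P={n:vision.camera_params(n) for n in("side","top")}
def proj(n,X):
    p=P[n];K=np.array([[p['fx'],0,p['cx']],[0,p['fy'],p['cy']],[0,0,1.]])
    return cv2.projectPoints(np.asarray(X,float).reshape(-1,1,3),p['rvec'],p['tvec'],K,None)[0][:,0]
def world(v,pt,lid=None,):
    x,y,yaw=v[:3];a=v[3] if lid is None else lid
    pt=np.atleast_2d(np.asarray(pt,float))
    q=R.from_euler('y',a).apply(pt)+[121,0,54]   # -x goes up with +rot about y
    return R.from_euler('z',yaw).apply(q)+[x,y,0]
E
cat > fit.py <<'E'
from h import *
from scipy.optimize import least_squares
T=lambda u:np.array(u)/3.636+[245,165]; S=lambda u:np.array(u)/2.963-[135,0]+[260,145]
th=np.linspace(0,2*np.pi,181);C=np.c_[np.cos(th),np.sin(th),0*th]*106
def pred(v):
    r=C+[v[0],v[1],v[4]];a=proj('top',r);b=proj('side',r)
    L=proj('top',world(v,[[-166,54,56],[-166,-54,56],[-208,0,66]]))
    return np.r_[a[:,0].min(),a[:,0].max(),a[:,1].max(),b[:,0].min(),b[:,0].max(),L.ravel()]
S=lambda x:(x-400)/2.963+260
m=np.r_[T([48,0])[0],T([345,0])[0],T([0,380])[1],S(483),S(735),T([115,100]),T([285,107]),T([196,117])]
r=least_squares(lambda v:np.r_[pred(v)-m,(v[4]-45)/10],[600,0,0,.7,45],x_scale=[10,10,.1,.1,10])
v=r.x;print(v.round(3),r.fun.round(1));np.save('v.npy',v[:4])
print('cam',[(-R.from_rotvec(P[n]['rvec']).inv().apply(P[n]['tvec'])).round() for n in P])
for l in(None,0):print(world(v,[[0,0,0],[-268,0,33],[-208,0,38],[-208,0,66]],l).round(0))
print((proj('side',world(v,[[-268,-50,33],[-244,-54,56],[-166,-54,56],[-208,0,66]]))-[260,145])*2.963+[400,0])
E
python3 fit.py
```

```text
[ 6.2497e+02 -2.5625e+01  1.2200e-01  7.1500e-01  4.1743e+01] [-0.   0.9 -0.1 -0.1 -0.1 -0.1 -0.4 -0.6  0.  -0.1  0.3 -0.3]
cam [array([  542., -1155.,   669.]), array([ 106., -135., 1545.])]
[[745. -11.  54.]
 [566. -33. 255.]
 [614. -27. 219.]
 [632. -25. 240.]]
[[745. -11.  54.]
 [479. -43.  87.]
 [539. -36.  92.]
 [539. -36. 120.]]
[[544.29765202  90.75645139]
 [589.15666956  87.65764201]
 [664.79290903 145.41977633]
 [619.23049622  79.57795092]]
```

Call:
servo_tool(plan=[[[1,0,0,1,0,0,0],[1,0,0,1,0,0,0],[1,0.2,0.3,0.9,0,0,0],[1,0.55,0.83,0,0,0,-1],[1,0.55,0.83,0,0,0,-1]]])

```text
t: 0.52
ee_pos: [240.3, -518.1, 421.0]
orientation: [3.131, 0.196, 0.003]
ft_force: [0.6, 0.6, -0.3]
width: 58.1
grasp_force: 0.0
```

Call:
servo_tool(plan=[[[1,0.55,0.83,0,0,0,0],[1,0.55,0.83,0,0,0,0],[1,0.55,0.83,0,0,0,0],[1,0.55,0.83,0,0,0,0],[1,0.55,0.83,0,0,0,0]]])

```text
t: 0.93
ee_pos: [350.6, -349.7, 418.5]
orientation: [-3.135, -0.206, 0.0]
ft_force: [0.6, 0.2, -0.2]
width: 24.7
grasp_force: 0.0
```

Call:
servo_tool(plan=[[[1,0.55,0.83,0,0,0,0],[1,0.55,0.83,0,0,0,0],[1,0.55,0.83,0,0,0,0],[1,0.55,0.83,0,0,0,0],[1,0.55,0.83,0,0,0,0]]])

```text
t: 1.35
ee_pos: [460.7, -183.7, 418.6]
orientation: [-3.135, -0.206, 0.0]
ft_force: [1.1, -0.5, 0.1]
width: 0.4
grasp_force: 0.0
```

Call:
servo_tool(plan=[[[1,0.52,0.76,0,0,0,0],[1,0.52,0.76,0,0,0,0],[1,0.52,0.76,0,0,0,0],[1,0.52,0.76,-0.3,0,0,0],[1,0.52,0.76,-0.3,0,0,0]]])

```text
t: 1.77
ee_pos: [565.1, -31.8, 394.8]
orientation: [3.135, 0.206, 0.002]
ft_force: [-0.1, 0.1, -0.0]
width: 0.4
grasp_force: 0.0
```

```bash
python3 - <<'E'
from h import *
im={n:vision.get_image(n) for n in P}
t=im['top'][150:290,230:370];s=im['side'][115:255,240:380]
c=np.hstack([cv2.resize(a,(400,400),interpolation=cv2.INTER_CUBIC) for a in(t,s)])
cv2.imwrite("pics/c1.png",c[:,:,::-1]);print(readout.get_obs()['ee_pos'])
E
```

```text
[565.36836222 -29.76452554 392.2075844 ]
```

View pics/c1.png

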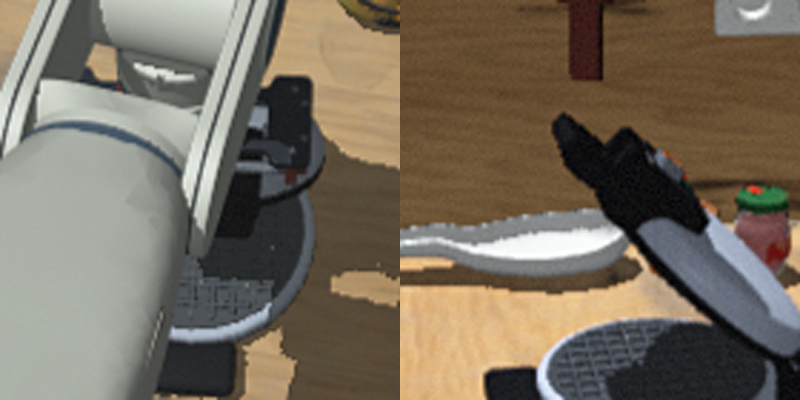

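The finger (crop, side half) is above the handle at x 570..603, with the handle's top running from (560,113) to the notch at about (603,155). That is about 5 mm too far ahead. I'll work out the arc.

```bash
python3 - <<'E'
from h import *
v=np.load('v.npy')
off=R.from_euler('z',v[2]).apply([10,0,80])
prev=None
for a in [.8,.75,.72,.69,.66,.63,.6,.56,.52,.48,.44,.4,.36,.32,.28,.24,.2,.16,.12,.09,.06,.04,.02,0]:
    q=world(v,[-278,0,33],a)[0]+off
    print(a,q.round(1),None if prev is None else ((q-prev)/40).round(2));prev=q
E
```

```text
0.8 [586.2 -30.4 356.4] None
0.75 [575.4 -31.7 347.6] [-0.27 -0.03 -0.22]
0.72 [569.1 -32.4 342.1] [-0.16 -0.02 -0.14]
0.69 [563.  -33.2 336.4] [-0.15 -0.02 -0.14]
0.66 [557.1 -33.9 330.5] [-0.15 -0.02 -0.15]
0.63 [551.3 -34.6 324.4] [-0.14 -0.02 -0.15]
0.6 [545.7 -35.3 318.2] [-0.14 -0.02 -0.16]
0.56 [538.6 -36.2 309.6] [-0.18 -0.02 -0.21]
0.52 [531.8 -37.  300.8] [-0.17 -0.02 -0.22]
0.48 [525.4 -37.8 291.6] [-0.16 -0.02 -0.23]
0.44 [519.3 -38.5 282.3] [-0.15 -0.02 -0.23]
0.4 [513.6 -39.2 272.7] [-0.14 -0.02 -0.24]
0.36 [508.3 -39.9 262.8] [-0.13 -0.02 -0.25]
0.32 [503.4 -40.5 252.8] [-0.12 -0.02 -0.25]
0.28 [498.9 -41.  242.5] [-0.11 -0.01 -0.26]
0.24 [494.8 -41.5 232.1] [-0.1  -0.01 -0.26]
0.2 [491.1 -42.  221.6] [-0.09 -0.01 -0.26]
0.16 [487.8 -42.4 210.9] [-0.08 -0.01 -0.27]
0.12 [485.  -42.7 200. ] [-0.07 -0.01 -0.27]
0.09 [483.1 -43.  191.9] [-0.05 -0.01 -0.2 ]
0.06 [481.5 -43.2 183.6] [-0.04 -0.   -0.21]
0.04 [480.6 -43.3 178.1] [-0.02 -0.   -0.14]
0.02 [479.8 -43.4 172.6] [-0.02 -0.   -0.14]
0 [479.1 -43.5 167. ] [-0.02 -0.   -0.14]
```

Call:
servo_tool(plan=[[[1,0.25,0,-0.5,0,0,0],[1,0,0,-0.4,0,0,0],[1,0,0,-0.2,0,0,0],[1,-0.15,-0.02,-0.14,0,0,0],[1,0,0,0,0,0,0]]])

```text
t: 2.28
ee_pos: [566.6, -34.9, 344.0]
orientation: [-3.135, -0.205, 0.004]
ft_force: [-0.9, 0.4, 0.3]
width: 0.4
grasp_force: 0.0
```

Call:
servo_tool(plan=[[[1,-0.15,-0.02,-0.14,0,0,0],[1,-0.15,-0.02,-0.14,0,0,0],[1,-0.15,-0.02,-0.15,0,0,0],[1,-0.14,-0.02,-0.15,0,0,0],[1,-0.14,-0.02,-0.16,0,0,0]]])

```text
t: 2.7
ee_pos: [538.2, -38.5, 315.2]
orientation: [3.135, 0.206, 0.001]
ft_force: [1.0, 0.2, -0.2]
width: 0.6
grasp_force: 0.4
```

```bash
cat >> h.py <<'E'
def crop(n,x,y,w,h,k,f):
    a=vision.get_image(n)[y:y+h,x:x+w]
    cv2.imwrite(f,cv2.resize(a,None,fx=k,fy=k,interpolation=cv2.INTER_CUBIC)[:,:,::-1])
    o=readout.get_obs();print(o['t'],o['ee_pos'].round(1),o['ft_force'].round(1))
E
python3 -c "from h import *;crop('side',250,110,150,150,4,'pics/c2.png')"
```

```text
2.75 [536.6 -38.5 313.6] [-0.7 -0.1 -1.4]
```

View pics/c2.png

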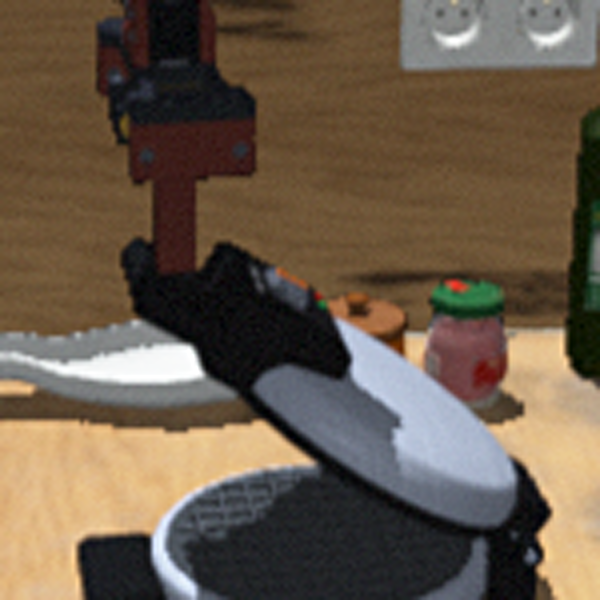

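The finger (153..196, tip at y 270) rests mid-handle, and the lid is coming down.

Call:
servo_tool(plan=[[[1,-0.17,-0.02,-0.22,0,0,0],[1,-0.16,-0.02,-0.23,0,0,0],[1,-0.15,-0.02,-0.23,0,0,0],[1,-0.14,-0.02,-0.24,0,0,0],[1,-0.13,-0.02,-0.25,0,0,0]]])

```text
t: 3.17
ee_pos: [508.0, -42.4, 267.5]
orientation: [-3.135, -0.206, 0.001]
ft_force: [-0.9, -0.4, -0.6]
width: 0.7
grasp_force: 0.2
```

Call:
servo_tool(plan=[[[1,-0.12,-0.02,-0.25,0,0,0],[1,-0.11,-0.01,-0.26,0,0,0],[1,-0.1,-0.01,-0.26,0,0,0],[1,-0.09,-0.01,-0.26,0,0,0],[1,-0.08,-0.01,-0.27,0,0,0]]])

```text
t: 3.58
ee_pos: [488.1, -44.8, 215.5]
orientation: [-3.135, -0.206, 0.001]
ft_force: [-0.7, 0.3, 0.7]
width: 0.5
grasp_force: 0.0
```

```bash
python3 -c "from h import *;crop('side',250,150,150,150,4,'pics/c3.png')"
```

```text
3.6333 [486.5 -44.7 213.6] [-1.1 -0.5 -1.5]
```

View pics/c3.png

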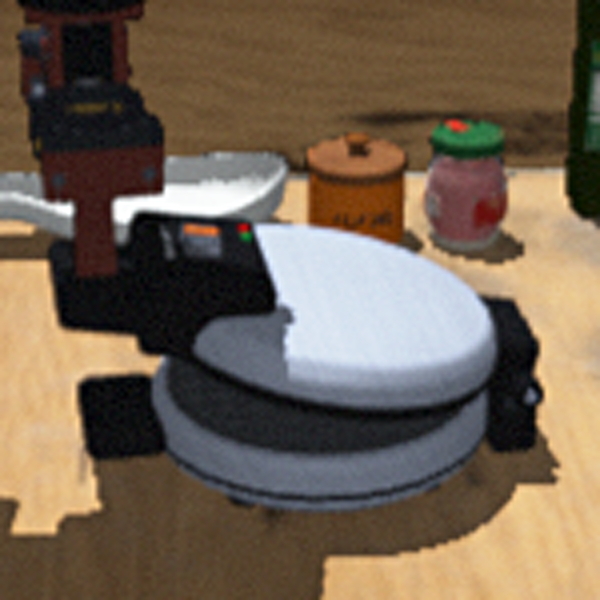

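The lid is nearly down, with the finger at (75..115, 270) on the handle.

Call:
servo_tool(plan=[[[1,-0.07,-0.01,-0.25,0,0,0],[1,-0.05,-0.01,-0.25,0,0,0],[1,-0.04,0,-0.2,0,0,0],[1,-0.02,0,-0.15,0,0,0],[1,-0.02,0,-0.1,0,0,0]]])

```text
t: 4.05
ee_pos: [480.6, -45.6, 177.8]
orientation: [-3.135, -0.206, 0.002]
ft_force: [-0.3, -0.5, -0.1]
width: 0.5
grasp_force: 0.0
```

Call:
servo_tool(plan=[[[1,0,0,-0.07,0,0,0],[1,0,0,-0.05,0,0,0],[1,0,0,-0.03,0,0,0],[1,0,0,0,0,0,0]]])

```text
t: 4.38
ee_pos: [481.1, -45.6, 172.7]
orientation: [3.135, 0.206, 0.0]
ft_force: [-0.1, 0.4, 0.8]
width: 0.7
grasp_force: 0.0
```

Call:
servo_tool(plan=[[[1,0,0,-0.05,0,0,0],[1,0,0,-0.04,0,0,0],[1,0,0,0,0,0,0]]])

```text
t: 4.63
ee_pos: [480.9, -45.6, 168.9]
orientation: [-3.135, -0.206, 0.0]
ft_force: [0.7, -0.4, 0.4]
width: 0.4
grasp_force: 0.0
```

Call:
servo_tool(plan=[[[1,0,0,-0.04,0,0,0],[1,0,0,0,0,0,0]]])

```text
t: 4.8
ee_pos: [481.1, -45.6, 167.4]
orientation: [3.135, 0.206, 0.0]
ft_force: [0.6, -0.4, 0.3]
width: 0.1
grasp_force: 0.0
```

Call:
servo_tool(plan=[[[1,0,0,-0.03,0,0,0],[1,0,0,0,0,0,0]]])

```text
t: 4.97
ee_pos: [481.2, -45.6, 167.2]
orientation: [3.135, 0.206, 0.0]
ft_force: [-3.3, 0.8, 12.8]
width: 0.5
grasp_force: 6.4
```

Call:
servo_tool(plan=[[[1,0,0,-0.03,0,0,0],[1,0,0,0,0,0,0]]])

```text
t: 5.13
ee_pos: [481.1, -45.6, 167.0]
orientation: [3.135, 0.206, 0.001]
ft_force: [-7.3, 1.4, 27.4]
width: 0.8
grasp_force: 13.7
```

The lid stopped at TCP z = 167, the value computed for fully shut, with the force rising. I'll back off and look.

Call:
servo_tool(plan=[[[1,0,0,0.5,0,0,0],[1,0,0,0.95,0,0,0],[1,0,-0.8,0.5,0,0,0],[1,0,-1,0,0,0,0],[1,0,-1,0,0,0,0]]])

```text
t: 5.55
ee_pos: [481.8, -158.5, 245.0]
orientation: [3.133, 0.21, 0.006]
ft_force: [1.7, 0.2, -0.4]
width: 0.5
grasp_force: 0.0
```

Call:
servo_tool(plan=[[[1,-0.1,-0.95,0,0,0,0],[1,-0.1,-0.95,0,0,0,0],[1,-0.1,-0.95,0,0,0,0],[1,0,-0.7,0,0,0,0],[1,0,0,0,0,0,0]]])

```text
t: 5.97
ee_pos: [469.0, -304.3, 243.4]
orientation: [3.133, 0.2, 0.003]
ft_force: [-0.3, -0.4, 0.5]
width: 0.4
grasp_force: 0.0
```

```bash
python3 - <<'E'
from h import *
t=vision.get_image('top')[190:290,240:350];s=vision.get_image('side')[195:275,265:375]
t,s=[cv2.resize(a,(400,int(400*a.shape[0]/110)),interpolation=cv2.INTER_CUBIC) for a in(t,s)]
c=np.zeros((400,800,3),np.uint8);c[:len(t),:400]=t;c[:len(s),400:]=s
cv2.imwrite('pics/c4.png',c[:,:,::-1])
v=np.load('v.npy');pts=[[-208,0,66],[-166,54,56],[-166,-54,56],[-244,54,56],[-244,-54,56]]
W=world(v,pts,0)
print(((proj('top',W)-[240,190])*400/110).round());print(((proj('side',W)-[265,195])*400/110+[400,0]).round())
for k in range(5):
    a=(k-2)*.349;print(k+1,((proj('top',world(v,[-208,-28*np.sin(a),38+28*np.cos(a)],0))-[240,190])*400/110).round())
E
```

```text
[[208. 229.]
 [131. 169.]
 [292. 178.]
 [123. 281.]
 [286. 290.]]
[[509.  96.]
 [560.  71.]
 [585. 142.]
 [447.  79.]
 [465. 152.]]
1 [[181. 230.]]
2 [[193. 229.]]
3 [[208. 229.]]
4 [[222. 230.]]
5 [[235. 233.]]
```

View pics/c4.png

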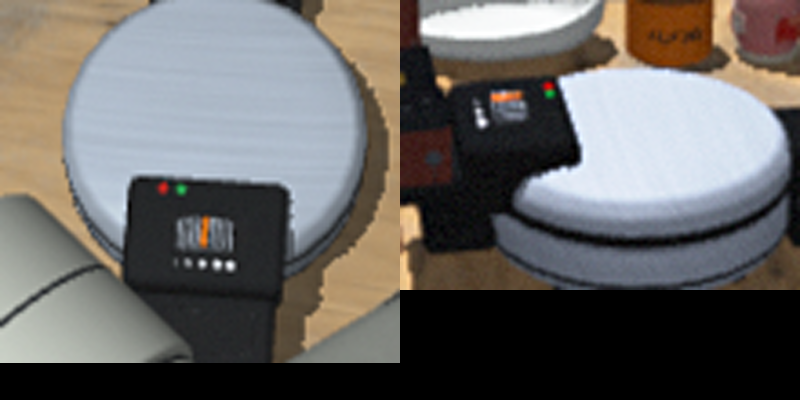

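The lid is shut. In the top crop the orange line is at (205,232), level with the third of the dots (176, 188, 202, 216, 231; y 265) and mid-wheel. One click to the right is needed. The wheel is within about 2 mm of the fit, so I'll go to its top at about (537,-36).

Call:
servo_tool(plan=[[[1,0.2,0.85,0,0,0,0],[1,0.2,0.85,0,0,0,0],[1,0.2,0.85,0,0,0,0],[1,0.2,0.85,0,0,0,0],[1,0.2,0.85,0,0,0,0]]])

```text
t: 6.48
ee_pos: [508.4, -126.4, 243.0]
orientation: [-3.134, -0.208, 0.001]
ft_force: [0.3, -0.4, -0.2]
width: 0.7
grasp_force: 0.0
```

Call:
servo_tool(plan=[[[1,0.22,0.85,0,0,0,0],[1,0.22,0.85,0,0,0,0],[1,0.22,0.85,-0.3,0,0,0],[1,0,0,-0.3,0,0,0],[1,0,0,0,0,0,0]]])

```text
t: 6.9
ee_pos: [533.8, -24.1, 217.3]
orientation: [-3.134, -0.214, 0.006]
ft_force: [-0.1, -0.6, 0.4]
width: 0.6
grasp_force: 0.0
```

Call:
servo_tool(plan=[[[1,0.06,-0.1,-0.2,0,0,0],[1,0,0,-0.1,0,0,0],[1,0,0,0,0,0,0],[1,0,0,0,0,0,0]]])

```text
t: 7.23
ee_pos: [537.5, -32.4, 207.0]
orientation: [-3.135, -0.204, 0.001]
ft_force: [-1.3, 0.3, 0.2]
width: 0.3
grasp_force: 0.0
```

Call:
servo_tool(plan=[[[1,0,0.05,-0.1,0,0,0],[1,0,0,-0.04,0,0,0],[1,0,0,0,0,0,0]]])

```text
t: 7.48
ee_pos: [537.6, -29.9, 201.2]
orientation: [-3.135, -0.205, 0.001]
ft_force: [-0.2, -0.2, 0.7]
width: 0.2
grasp_force: 0.0
```

Call:
servo_tool(plan=[[[1,0,0,-0.03,0,0,0],[1,0,0,0,0,0,0]]])

```text
t: 7.65
ee_pos: [537.7, -29.7, 200.2]
orientation: [-3.135, -0.206, 0.0]
ft_force: [0.4, 0.2, 0.1]
width: 0.7
grasp_force: 0.0
```

Call:
servo_tool(plan=[[[1,0,0,-0.03,0,0,0],[1,0,0,0,0,0,0]]])

```text
t: 7.82
ee_pos: [537.9, -29.6, 199.8]
orientation: [3.135, 0.206, 0.0]
ft_force: [-2.9, 0.9, 7.2]
width: 0.6
grasp_force: 3.4
```

Contact is at z ≈ 199.9, as expected. I'll press a little more, to about 11 N.

Call:
servo_tool(plan=[[[1,0,0,-0.01,0,0,0],[1,0,0,0,0,0,0]]])

```text
t: 7.98
ee_pos: [537.9, -29.6, 199.8]
orientation: [3.135, 0.206, 0.001]
ft_force: [-4.0, -0.9, 10.3]
width: 0.2
grasp_force: 4.9
```

Call:
servo_tool(plan=[[[1,0.01,-0.05,0,0,0,0],[1,0,-0.05,0,0,0,0],[1,0,0,0,0,0,0]]])

```text
t: 8.23
ee_pos: [538.4, -33.6, 199.9]
orientation: [3.135, 0.206, 0.001]
ft_force: [-4.0, -1.0, 11.1]
width: 0.2
grasp_force: 5.9
```

Call:
servo_tool(plan=[[[1,0.01,-0.05,0,0,0,0],[1,0,-0.05,0,0,0,0],[1,0.01,-0.05,0,0,0,0],[1,0,0,0,0,0,0]]])

```text
t: 8.57
ee_pos: [539.2, -39.7, 199.6]
orientation: [-3.135, -0.206, -0.001]
ft_force: [-2.6, 0.7, 9.1]
width: 0.6
grasp_force: 4.8
```

Call:
servo_tool(plan=[[[1,0,0,0.1,0,0,0],[1,0,0,0.9,0,0,0],[1,-0.2,-0.6,0.4,0,0,0],[1,-0.2,-0.95,0,0,0,0],[1,-0.2,-0.95,0,0,0,0]]])

```text
t: 8.98
ee_pos: [515.5, -140.1, 256.3]
orientation: [3.133, 0.21, 0.005]
ft_force: [0.7, -0.1, -0.5]
width: 0.3
grasp_force: 0.0
```

Call:
servo_tool(plan=[[[1,-0.2,-0.95,0,0,0,0],[1,-0.2,-0.95,0,0,0,0],[1,-0.2,-0.95,0,0,0,0],[1,-0.2,-0.95,0,0,0,0],[1,0,0,0,0,0,0]]])

```text
t: 9.4
ee_pos: [482.1, -297.2, 255.1]
orientation: [3.133, 0.199, 0.002]
ft_force: [-0.4, 0.2, 0.8]
width: 0.5
grasp_force: 0.0
```

```bash
python3 - <<'E'
from h import *
t=vision.get_image('top')[225:275,265:325];s=vision.get_image('side')[205:255,275:335]
c=np.hstack([cv2.resize(a,None,fx=6.6,fy=6.6,interpolation=cv2.INTER_CUBIC) for a in(t,s)])
cv2.imwrite('pics/c5.png',c[:,:,::-1])
E
```

```text
(no output)
```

View pics/c5.png

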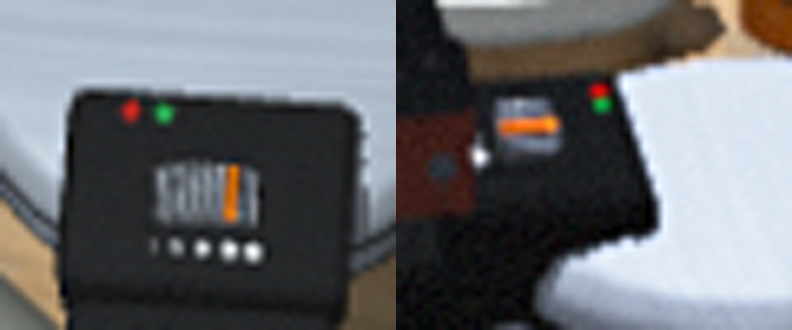

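The orange line is at (232,195), right above the fourth dot at (229,250). The lid is still shut and the robot is clear.

```bash
python3 -c "from workcell import close_job;print(close_job())"
```

```text
the job is handed in; nothing more can be done
None
```

The waffle iron's lid is pushed fully shut, the browning wheel is clicked in at the fourth dot, and I've handed the job in.

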